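Gather the brass blanks in the tray's clipped corner over the bowl

ROBOT

A 7-joint arm with a two-finger parallel gripper is mounted at the origin on the work surface. World frame = base frame: x ahead of the robot, y to its left, z up, the work surface at z = 0. Lengths are in m, angles in rad, forces in N, time in s.
With the tool pointing down it reaches from about 0.4 to 0.85 m from the base axis. Payload 4.5 kg.
Tool frame: the origin (TCP) lies on the centre line of the jaws, within the pads' length; the fingertips stand 8 mm ahead of it and the grasp point (between the pads) lies 11 mm behind it; z points along the fingers, y is the line along which they close (so a half turn about z gives the same grasp; the last joint's range is limited). The gripper opens to 88 mm and grips with 3 to 60 N. Pads are 18 mm wide; open, the fingers measure 123 mm over their backs; the gripper's body (75 mm by 187 mm) begins 45 mm behind the grasp point.
Start: joints at [1.257, 0.689, -0.195, 1.565, 0.157, 0.902, -0.215], TCP at [0.213, -0.588, 0.247] pointing down, gripper open.
Joint ranges: [-3.01, 3.01], [-0.46, 2.08], [-1.47, 1.51], [0.13, 2.56], [-1, 4.14], [0.04, 2.09], [-2.66, 2.66]. Speed limits (rad/s): [2.57, 2.57, 3.14, 3.14, 3.14, 3.14, 3.14].

INTERFACE

Orientations are given as [roll, pitch, yaw] about the fixed x, y, z axes, in that order (R = Rz(yaw) Ry(pitch) Rx(roll)).
In Python, from workcell import bot gives the robot as it stands.
- The arm moves only by the tool step_arm, never from a script. Its argument "motion" is one flat list of numbers, 5 for each row, row after row: the finger opening in m, from 0 to 0.0881, then the shift along the tool's x, y, z in m, then the turn about the tool's z in rad. In form: [grip, dx, dy, dz, twist, grip, dx, dy, dz, twist, ...]. A call has 1 to 5 rows; each row shifts and turns the commanded pose from where the row before left it, along the tool's axes as they then stand; what a row does not reach is not made up. A row lasts 1/8 s, in which the tool goes at most 62.5 mm and 10.7 degrees, less where a joint would pass 70% of its speed; a pose out of reach is approached as far as the arm can. A call is refused whole if a number of a shift passes 0.0625 or a number of a turn 0.188, either way. A call with a gripper value outside its range is refused whole. The fingers move at their own pace and stop on an object; "grip_force" is the grip in N (left out, the last holds). Time passes only in rows, so rows that do not move let the fingers close. It gives the time, the measured TCP pose, the force, the opening and the grip force at its end, in the units of the state.
- bot.get_state(): the state, without advancing time (a new reading comes with each control period).
- bot.read_camera(name): name is "scene" or "side" or "wrist"; returns a dict with "img" (480x640x3 uint8, red, green, blue), "z_map" (480x640 float32, m along the optical axis (not along the pixel's ray), 0 where there is no reading), "fx", "fy", "cx", "cy" (pixels), "D" ([k1, k2, p1, p2, k3] as OpenCV has them; the pictures are not rectified), "position" and "orientation" of the camera in the world. Camera axes: x right, y down, z forward; pixel columns grow to the right and rows downward; lengths in m; the calibration is good to about 2 mm. A picture is of the moment at which its call begins.
- bot.hand_in(): hands the job in; it is judged then, once.
The state is a dict: "t": time; "joint_pos": joint angles; "dq": joint speeds; "joint_efforts": joint torques, N m; "ee_pos": TCP position; "eef_rot": TCP orientation; "wrist_force": force on the tool from outside, world axes, zero at the start; "wrist_torque": the same for the moment, N m; "opening": finger opening in m; "grasp_force": force on a finger pad.
Only numpy, scipy, OpenCV 4.12 (cv2) and the standard library are available. Lean on these libraries where they do the work, as an engineer would, in place of code of your own. Each camera call takes 0.05 s, during which the arm holds its last target. There are 200 camera calls.

TASK

Pick up the steel sorting tray by its wooden grip board and tilt it, clipped corner lowest, until all four brass blanks have slid together into that corner, without touching or spilling them. Finish still gripping the tray, holding it still and clearly tilted both ways (lengthwise and sideways) with the clipped corner over the white bowl and clear of it, ready to be tipped out: do not tip the blanks out, put the tray down or let go. Leave the bowl and the other things on the bench where they are.

Things in the scene. Friction and masses are not known exactly. Their poses are not given: they have to be found in the camera images.
- tray: open sheet-steel tray, 170 (x) x 130 (y) x 30 mm high, floor and walls 3 mm, about 0.25 kg. Origin: centre of underside, z up. The (-x, +y) corner is clipped: a 57 mm slanting wall cuts 40 mm off both sides. Outside the +x end wall stands a wooden grip board, 16 mm thick (x), 60 mm wide (y), its top 85 mm above the underside; above the rim both faces are free to grasp from above
- tray_corner (a point): middle of the clipped corner: inside face of the slanting wall, at floor level (in tray axes -63, +43, 3 mm from the tray's origin)
- tray_grip (a point): middle of the grip board's thickness and width, 60 mm above the tray's underside, 25 mm below the board's top (in tray axes +93, 0, 60 mm); the tray hangs out to one side of it, so grip it firmly
- bowl: round white ceramic bowl, 140 mm across its rim, 45 mm high, 0.6 kg, loose; origin: centre of its underside
- blank0: loose polished brass disc (blank) lying in the tray, 20 mm across, 6 mm thick, 16 g, all four alike; origin: centre of one flat face. Slippery (friction about 0.22): slides along a wall into the corner once the tray is tipped some 30 degrees or more towards it
- blank1: loose polished brass disc (blank) lying in the tray, 20 mm across, 6 mm thick, 16 g, all four alike; origin: centre of one flat face. Slippery (friction about 0.22): slides along a wall into the corner once the tray is tipped some 30 degrees or more towards it
- blank2: loose polished brass disc (blank) lying in the tray, 20 mm across, 6 mm thick, 16 g, all four alike; origin: centre of one flat face. Slippery (friction about 0.22): slides along a wall into the corner once the tray is tipped some 30 degrees or more towards it
- blank3: loose polished brass disc (blank) lying in the tray, 20 mm across, 6 mm thick, 16 g, all four alike; origin: centre of one flat face. Slippery (friction about 0.22): slides along a wall into the corner once the tray is tipped some 30 degrees or more towards it
- stamp_tall: upright pale wooden stamp block, 40 x 40 x 50 mm; bystander, leave it alone; origin: centre of its underside
- stamp_small: upright pale wooden stamp block, 30 x 30 x 42 mm; bystander, leave it alone; origin: centre of its underside
- puck: clear acrylic disc, 56 mm across, 18 mm high; bystander, leave it alone; origin: centre of its underside
- lino: cork-brown carving block, 75 x 110 x 26 mm; bystander, leave it alone; origin: centre of its underside
- eraser: dark rubber eraser, 50 x 22 x 13 mm; bystander, leave it alone; origin: centre of its underside
- jar: small closed amber glass jar, 52 mm across, 55 mm high; bystander, leave it alone; origin: centre of its underside
Mind the look-alikes: they are no part of the job. Several things look just like the tray: the one meant starts nearest to the robot's base.

How it is judged:
On the way:
1. the tray is lifted off the bench by the gripper, all the blanks in it (height (world z) of tray above 0.04 m and contact force between tray and the fingers above 1 N and distance between each of blank0, blank1, blank2, blank3 and tray below 0.12 m), for 0.2 s.
At the end, for the whole second after the job is handed in: four blanks at rest within 55 mm of the clipped corner; tray still, gripped, both sides running down to that corner by 10 degrees or more (under 69 overall); the corner within 60 mm of the bowl's centre from above, 60 mm or more above the bench, tray touching no bowl or bystander (distance between each of blank0, blank1, blank2, blank3 and tray_corner below 0.055 m and angle between tray's own x axis and vertical below 1.4 rad and angle between tray's own y axis and vertical above 1.74 rad and angle between tray's own z axis and vertical below 1.2 rad and horizontal distance between tray_corner and bowl below 0.06 m and height (world z) of tray_corner above 0.06 m and contact force between tray and the fingers above 2 N and contact force between tray and bowl below 0.1 N and linear speed of each of tray, blank0, blank1, blank2, blank3 below 0.03 m/s and contact force between tray and stamp_tall below 0.1 N and contact force between tray and stamp_small below 0.1 N and contact force between tray and puck below 0.1 N and contact force between tray and lino below 0.1 N and contact force between tray and eraser below 0.1 N and contact force between tray and jar below 0.1 N); the arm keeps its last pose, push and grip.
It fails at once if the fingers touch a blank (contact force between the fingers and blank0 above 0.5 N or contact force between the fingers and blank1 above 0.5 N or contact force between the fingers and blank2 above 0.5 N or contact force between the fingers and blank3 above 0.5 N).
It fails at once if the bowl or a bystander is moved by more than 30 mm (distance of any of bowl, stamp_tall, stamp_small, puck, lino, eraser, jar from where it was at the start of the episode above 0.03 m).
It also fails if it takes over 45 s, if anything falls off the work surface, if the arm or the gripper's body presses on something with over 40 N, if the wrist force passes 120 N, or if a joint passes its speed limit or range.

## Working session

There is one attempt and no reset: what is moved stays moved. The work goes in short steps, Python scripts to look and compute and a tool call to move; the robot and the scene stay as the last step left them, time stands still between calls to the robot, and variables do not carry over. Pictures are saved under pics/ and viewed, at most 10 in all, crops included, and the job is handed in when it is done.

Besides the shell and the picture viewer there is one more tool, called after "Call:" by a JSON object that holds its "name" and its "arguments". step_arm: Moves the arm, as the interface text tells. Its arguments: {"type":"object","properties":{"motion":{"type":"array","items":{"type":"number"}},"grip_force":{"type":"number"}},"required":["motion"]}

```bash
ls; mkdir -p pics; python3 - <<'E'
from workcell import bot
import cv2,pickle,numpy as np
s=bot.get_state(); print(s)
for n in ["scene","side"]:
    c=bot.read_camera(n); pickle.dump(c,open(n+".pkl","wb")); cv2.imwrite(f"pics/{n}0.png",c["img"][:,:,::-1])
    print(n,c["position"],c["orientation"],c["fx"],c["cx"],c["cy"],c["D"])
E
```

```text
pics
{'t': 0.0, 'joint_pos': array([ 1.25680055,  0.68996407, -0.19448332,  1.56637262,  0.15730256,
        0.90248898, -0.21509064]), 'dq': array([-0.00023813, -0.00208534, -0.0019403 ,  0.00242227,  0.00068797,
       -0.00128196, -0.00016998]), 'joint_efforts': array([ 3.07451510e-04, -5.27555430e+01, -1.26709610e+00, -1.53427076e+01,
       -5.27381455e-02,  6.49214722e-03,  1.75935111e-04]), 'ee_pos': array([ 0.21273933, -0.58700967,  0.24591405]), 'eef_rot': array([-3.13975621e+00,  1.57231223e-04,  3.47871123e-01]), 'wrist_force': array([0.44652561, 0.16467917, 0.09234291]), 'wrist_torque': array([-0.0046395 ,  0.0317398 , -0.04668805]), 'grasp_force': 0.0, 'opening': 0.08809971823866096}
scene [1.34665391 0.60118973 0.92111837] [-2.29463852  0.02165859  2.1921157 ] 501.5893572258575 311.88083622061066 242.23804812220888 [-0.05542964  0.          0.          0.          0.        ]
side [0.06192257 0.59352277 0.59442113] [-2.16052293  0.01456353 -2.37848321] 483.8235147644949 314.5757315844253 245.36129118816774 [0.00199756 0.         0.         0.         0.        ]
```

View pics/scene0.png

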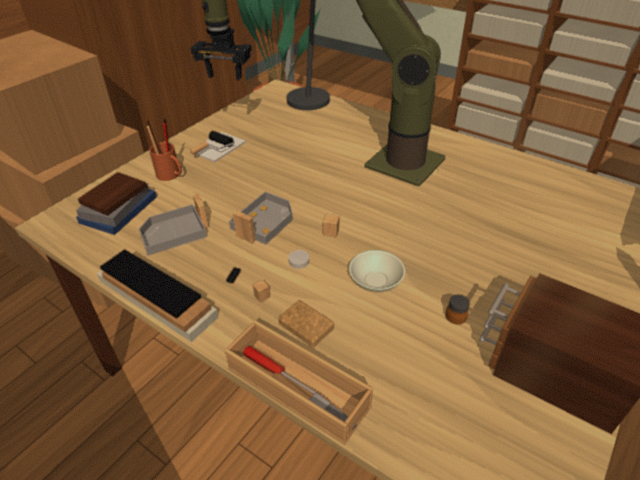

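View pics/side0.png

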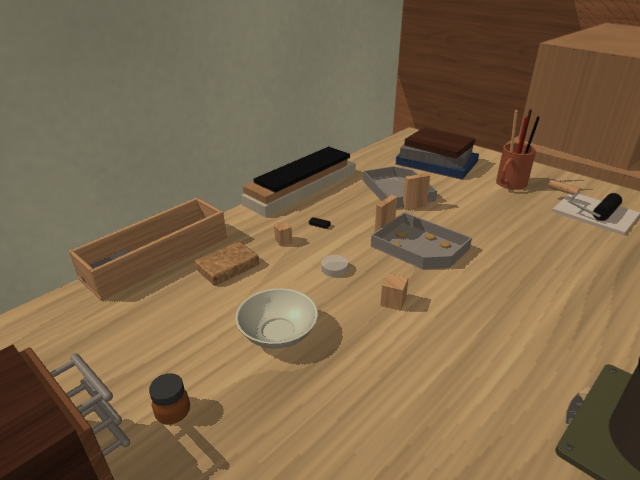

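The scene picture shows the robot-side tray around (262,217) with four blanks, its board at (245,227) and the bowl at (377,270). The side picture shows the same tray at (420,242), its board at (386,213) and the bowl at (277,318).

```bash
cat > h.py <<'E'
import numpy as np,cv2
from scipy.spatial.transform import Rotation as R
def cloud(c):
    v,u=np.mgrid[0:480,0:640]
    K=np.array([[c["fx"],0,c["cx"]],[0,c["fy"],c["cy"]],[0,0,1]])
    p=cv2.undistortPoints(np.stack([u,v],-1).reshape(-1,1,2).astype(float),K,np.array(c["D"])).reshape(480,640,2)
    z=c["z_map"].astype(float)
    P=np.dstack([p*z[...,None],z])@R.from_euler("xyz",c["orientation"]).as_matrix().T+c["position"]
    P[z==0]=np.nan
    return P
E
python3 - <<'E'
import pickle,numpy as np,cv2
from h import *
Q={}
for n in ["scene","side"]:
    c=pickle.load(open(n+".pkl","rb")); P=cloud(c); 
    hsv=cv2.cvtColor(c["img"],cv2.COLOR_RGB2HSV)
    z=P[...,2]; on=(z>0.008)&(z<0.12)&(P[...,0]>0.15)&(P[...,0]<0.9)&(abs(P[...,1])<0.6)
    k,l,st,ce=cv2.connectedComponentsWithStats(on.astype(np.uint8))
    print(n,"table z",np.nanmedian(z))
    for i in range(1,k):
        if st[i,4]<40: continue
        m=l==i; q=P[m]; h=hsv[m]
        print(st[i,:4],st[i,4],"lo",q.min(0).round(3),"hi",q.max(0).round(3),"hsv",np.median(h,0))
E
```

```text
scene table z -0.000306923807177395
[191 133  52  23] 389 lo [ 0.203 -0.6    0.008] hi [ 0.405 -0.533  0.053] hsv [ 16.  57. 142.]
[158 145  24  35] 495 lo [ 0.47  -0.6    0.009] hi [ 0.541 -0.54   0.116] hsv [  9. 183. 134.]
[203 153  16   8] 43 lo [ 0.335 -0.591  0.008] hi [ 0.365 -0.536  0.014] hsv [ 17.  54. 193.]
[ 86 177  70  56] 2149 lo [ 0.609 -0.6    0.008] hi [ 0.826 -0.508  0.081] hsv [ 12. 122.  67.]
[229 192  63  51] 1132 lo [ 0.421 -0.26   0.008] hi [ 0.616 -0.12   0.088] hsv [ 15.  75. 124.]
[139 194  70  60] 1120 lo [ 0.597 -0.458  0.008] hi [ 0.81  -0.278  0.088] hsv [ 15.  56. 115.]
[322 214  17  22] 317 lo [ 0.421 -0.027  0.008] hi [0.472 0.022 0.054] hsv [ 15. 145. 167.]
[114 249 104  78] 1658 lo [ 0.856 -0.372  0.008] hi [ 0.9   -0.048  0.067] hsv [30. 69. 23.]
[288 250  21  18] 287 lo [ 0.567 -0.035  0.008] hi [0.623 0.023 0.023] hsv [ 16.  59. 172.]
[349 251  56  42] 1542 lo [0.472 0.127 0.008] hi [0.611 0.267 0.05 ] hsv [ 22.  62. 183.]
[226 268  14  15] 108 lo [ 0.712 -0.127  0.008] hi [ 0.761 -0.092  0.017] hsv [20. 67. 27.]
[252 280  18  22] 252 lo [ 0.73  
[... 1217 characters left out ...]
319 lo [ 0.724 -0.023  0.008] hi [0.763 0.014 0.044] hsv [ 14. 131. 120.]
[195 242  64  42] 1522 lo [0.715 0.083 0.008] hi [0.799 0.198 0.029] hsv [ 15. 137. 140.]
[321 255  27  20] 440 lo [ 0.562 -0.034  0.008] hi [0.621 0.023 0.021] hsv [ 17.  57. 159.]
[381 273  27  35] 734 lo [ 0.417 -0.029  0.008] hi [0.466 0.022 0.052] hsv [ 14. 131. 122.]
[236 288  82  61] 3267 lo [0.471 0.128 0.008] hi [0.609 0.268 0.048] hsv [ 23.  51. 163.]
[149 373  41  50] 1530 lo [0.508 0.389 0.008] hi [0.557 0.44  0.058] hsv [15. 40. 57.]
[ 66 377  33  21] 268 lo [0.557 0.492 0.08 ] hi [0.599 0.521 0.091] hsv [16. 49. 85.]
[ 46 399  84  81] 2221 lo [0.459 0.489 0.035] hi [0.591 0.587 0.12 ] hsv [ 12. 158.  66.]
```

```bash
python3 - <<'E'
import pickle,numpy as np,cv2
from h import *
A=[]
for n in ["scene","side"]:
    c=pickle.load(open(n+".pkl","rb")); P=cloud(c).reshape(-1,3); hsv=cv2.cvtColor(c["img"],cv2.COLOR_RGB2HSV).reshape(-1,3)
    b=(P[:,0]>.41)&(P[:,0]<.63)&(P[:,1]>-.28)&(P[:,1]<-.10)
    t=P[b&(P[:,2]>.079)]; 
    g=P[b&(P[:,2]>.04)]
    r=P[b&(P[:,2]>.022)&(P[:,2]<.034)]
    for nm,q in [("top",t),("board",g),("rim",r)]:
        rect=cv2.minAreaRect((q[:,:2]*1000).astype(np.float32)); print(n,nm,len(q),np.round(rect[0],1),np.round(rect[1],1),round(rect[2],1),"zmax",q[:,2].max().round(3))
    print(cv2.convexHull((r[:,:2]*1000).astype(np.float32))[:,0].round(0).tolist())
    br=P[b&(P[:,2]>.004)&(P[:,2]<.014)&(hsv[:,1]>110)]; print("brass",len(br),(br[:,:2].mean(0)*1000).round())
    A.append(r)
E
```

```text
scene top 100 [ 603.5 -186.3] [17.6 58.8] 0.4 zmax 0.088
scene board 313 [ 605.1 -186.5] [19.1 64.3] 5.5 zmax 0.088
scene rim 349 [ 518.4 -190.3] [192.5 134.4] 2.6 zmax 0.034
[[614.0, -200.0], [614.0, -167.0], [612.0, -161.0], [594.0, -122.0], [588.0, -120.0], [541.0, -122.0], [484.0, -125.0], [471.0, -127.0], [462.0, -130.0], [460.0, -132.0], [455.0, -136.0], [431.0, -161.0], [421.0, -176.0], [425.0, -247.0], [428.0, -256.0], [431.0, -257.0], [438.0, -259.0], [456.0, -260.0], [495.0, -259.0], [588.0, -254.0], [596.0, -250.0], [598.0, -248.0], [613.0, -211.0]]
brass 133 [ 550. -194.]
side top 137 [ 599.  -184.9] [16.4 60.5] 1.9 zmax 0.088
side board 445 [ 598.6 -184.7] [17.3 61. ] 2.0 zmax 0.088
side rim 863 [ 514.2 -190.3] [186.8 135.7] 3.2 zmax 0.034
[[606.0, -158.0], [589.0, -123.0], [588.0, -121.0], [571.0, -120.0], [555.0, -121.0], [523.0, -122.0], [475.0, -125.0], [462.0, -126.0], [457.0, -129.0], [433.0, -151.0], [421.0, -167.0], [421.0, -204.0], [423.0, -237.0], [424.0, -242.0], [425.0, -258.0], [434.0, -259.0], [457.0, -259.0], [492.0, -259.0], [595.0, -253.0]]
brass 154 [ 517. -212.]
```

Call:
{"name": "step_arm", "arguments": {"motion": [0.088,0,0,-0.06,0,0.088,0,0,-0.06,0,0.088,0,0,-0.06,0,0.088,0,0,-0.06,0,0.088,0,0,-0.06,0]}}

```text
t: 0.72
ee_pos: [0.2128, -0.5871, 0.5485]
eef_rot: [-3.141, 0.0, 0.348]
wrist_force: [-0.0, -1.4, 0.5]
opening: 0.0879
grasp_force: 0.0
```

Call:
{"name": "step_arm", "arguments": {"motion": [0.088,0,0,-0.06,0,0.088,0,0,-0.06,0,0.088,0,0,-0.06,0,0.088,0,0,-0.06,0]}}

```text
t: 1.23
ee_pos: [0.2107, -0.642, 0.67]
eef_rot: [3.026, -0.089, 0.261]
wrist_force: [-1.6, -0.6, 0.3]
opening: 0.0879
grasp_force: 0.0
```

```bash
python3 - <<'E'
from workcell import bot
s=bot.get_state()
for k in("t","joint_pos","ee_pos","eef_rot"):print(k,s[k])
E
```

```text
t 1.225
joint_pos [ 1.14084102  0.71175676  0.63794908  0.28087996 -0.60508263  2.07637758
 -0.02645051]
ee_pos [ 0.21073263 -0.64199106  0.66999968]
eef_rot [ 3.02550736 -0.08943988  0.26114116]
```

Call:
{"name": "step_arm", "arguments": {"motion": [0.088,0,0,-0.06,0,0.088,0,0,-0.06,0,0.088,0,0,-0.06,0]}}

```text
t: 1.6
ee_pos: [0.2371, -0.6303, 0.7133]
eef_rot: [2.924, -0.085, 0.341]
wrist_force: [-0.4, -0.3, -0.9]
opening: 0.0881
grasp_force: 0.0
```

```bash
cat > st.py <<'E'
from workcell import bot
import numpy as np
from scipy.spatial.transform import Rotation as R
s=bot.get_state()
for k in("t","joint_pos","ee_pos","eef_rot","wrist_force","opening","grasp_force"):print(k,np.round(s[k],3))
m=R.from_euler("xyz",s["eef_rot"]).as_matrix(); print("toolz",m[:,2].round(3),"tilt",np.degrees(np.arccos(-m[2,2])).round(1),"azim of tool z lean rel radial",np.degrees(np.arctan2(m[1,2],m[0,2])-np.arctan2(s["ee_pos"][1],s["ee_pos"][0])).round(1))
E
python3 st.py
```

```text
t 1.6
joint_pos [ 1.151  0.677  0.303  0.162 -0.348  2.087 -0.078]
ee_pos [ 0.237 -0.63   0.713]
eef_rot [ 2.924 -0.085  0.341]
wrist_force [-0.362 -0.288 -0.882]
opening 0.088
grasp_force 0.0
toolz [ 0.151 -0.176 -0.973] tilt 13.4 azim of tool z lean rel radial 20.0
```

Call:
{"name": "step_arm", "arguments": {"motion": [0.088,0,0,0.05,0,0.088,0,0,0.05,0,0.088,0,0,0.05,0]}}

```text
t: 1.98
ee_pos: [0.2429, -0.6622, 0.5833]
eef_rot: [2.921, -0.06, 0.304]
wrist_force: [0.0, -0.5, -1.0]
opening: 0.0884
grasp_force: 0.0
```

```bash
python3 st.py
```

```text
t 1.975
joint_pos [ 1.012  0.571  0.408  0.839 -0.29   1.547  0.039]
ee_pos [ 0.243 -0.662  0.583]
eef_rot [ 2.921 -0.06   0.304]
wrist_force [ 0.044 -0.46  -1.037]
opening 0.088
grasp_force 0.0
toolz [ 0.122 -0.192 -0.974] tilt 13.1 azim of tool z lean rel radial 12.3
```

```bash
cat > kin.py <<'E'
import numpy as np, itertools
from scipy.spatial.transform import Rotation as R
from scipy.optimize import least_squares
D=[([1.2568,.68996,-.19448,1.56637,.1573,.90249,-.21509],[.21274,-.58701,.24591],[-3.13976,.00016,.34787]),
([1.14084,.71176,.63795,.28088,-.60508,2.07638,-.02645],[.21073,-.64199,.67],[3.02551,-.08944,.26114]),
([1.151,.677,.303,.162,-.348,2.087,-.078],[.237,-.63,.713],[2.924,-.085,.341]),
([1.012,.571,.408,.839,-.29,1.547,.039],[.243,-.662,.583],[2.921,-.06,.304])]
def fk(q,p,sg):
    q=np.asarray(q)*sg; h,L1,L2,L3,y0,y7,a=p
    r1=R.from_euler("z",y0+q[0])*R.from_euler("y",q[1]); P=np.array([0,0,h])+r1.apply([0,0,L1])
    r2=r1*R.from_euler("z",q[2])*R.from_euler("y",q[3]); P=P+r2.apply([0,0,L2])
    r3=r2*R.from_euler("z",q[4])*R.from_euler("y",q[5]); P=P+r3.apply([0,0,L3])
    return P,r3*R.from_euler("z",q[6]+y7)
def res(p,sg):
    o=[]
    for q,x,e in D:
        P,r=fk(q,p,sg); o+=list(P-x)+list(.3*(r.inv()*R.from_euler("xyz",e)).as_rotvec())
    return o
if __name__=="__main__":
    best=[]
    for a in itertools.product([1,-1],repeat=4):
        sg=np.array([a[0],1,a[1],1,a[2],1,a[3]])
        for y0 in(0,1.57,3.14,-1.57):
          for y7 in (0,1.57,3.14,-1.57):
            s=least_squares(res,[.3,.35,.35,.2,y0,y7,0],args=(sg,),max_nfev=60); best.append((s.cost,sg.tolist(),s.x.round(4).tolist()))
    best.sort(key=lambda b:b[0])
    for b in best[:3]:print(b)
E
python3 kin.py
```

```text
(np.float64(9.464060823056611e-05), [-1, 1, -1, 1, -1, 1, -1], [0.3444, 0.5529, 0.351, 0.3041, -0.0636, 1.5083, 0.0])
(np.float64(9.464060823060134e-05), [-1, 1, -1, 1, -1, 1, -1], [0.3444, 0.5529, 0.351, 0.3041, -0.0636, 1.5083, 0.0])
(np.float64(9.464060823542924e-05), [-1, 1, -1, 1, -1, 1, -1], [0.3444, 0.5529, 0.351, 0.3041, -0.0636, 1.5083, 0.0])
```

```bash
cat > kin2.py <<'E'
from kin import *
sg=np.array([-1,1,-1,1,-1,1,-1])
def fk(q,p):
    q=np.asarray(q)*sg+p[6:13]; h,L1,L2,L3,a,b=p[:6]
    r1=R.from_euler("z",q[0])*R.from_euler("y",q[1]); P=np.array([0,0,h])+r1.apply([0,0,L1])
    r=r1*R.from_euler("z",q[2]); P=P+r.apply([a,0,0])
    r2=r*R.from_euler("y",q[3]); P=P+r2.apply([b,0,L2])
    r3=r2*R.from_euler("z",q[4])*R.from_euler("y",q[5]); P=P+r3.apply([0,0,L3])
    return P,r3*R.from_euler("z",q[6])
def res(p,w=.01):
    o=[]
    for q,x,e in D:
        P,r=fk(q,p); o+=list(P-x)+list(.3*(r.inv()*R.from_euler("xyz",e)).as_rotvec())
    return o+list(w*(p[7:12]))
if __name__=="__main__":
    s=least_squares(res,[.3444,.5529,.351,.3041,0,0,-.06,0,0,0,0,0,1.508]); print(s.cost,s.x.round(4).tolist()); print(np.round(s.fun,4))
    np.save("p.npy",s.x)
E
python3 kin2.py
```

```text
1.9608946139869104e-05 [0.3601, 0.5777, 0.3528, 0.3677, -0.0047, -0.0005, -0.0779, -0.0391, 0.0118, 0.0015, -0.0004, 0.0414, 1.5037]
[ 0.0003  0.0002  0.0009 -0.0008  0.001  -0.0004 -0.0002 -0.001  -0.0035
  0.0004 -0.0016  0.      0.0003  0.0016  0.0033  0.0006  0.0021  0.0002
 -0.0002 -0.001  -0.0007 -0.0004 -0.0008  0.0001 -0.0004  0.0001  0.
 -0.      0.0004]
```

```bash
cat > sim.py <<'E'
from kin2 import *
p=np.load("p.npy")
lo=np.array([-3.01,-.46,-1.47,.13,-1,.04,-2.66]);hi=np.array([3.01,2.08,1.51,2.56,4.14,2.09,2.66])
vm=np.array([2.57,2.57]+[3.14]*5)*.7/8
def row(q,m,w=.3,reg=.003):
    P,r=fk(q,p); T=P+r.apply(m[:3]); Rt=r*R.from_euler("z",m[3])
    f=lambda x:(lambda a,b:np.r_[a-T,w*(b.inv()*Rt).as_rotvec(),reg*(x-q)])(*fk(x,p))
    return least_squares(f,np.clip(q,np.maximum(lo,q-vm)+1e-6,np.minimum(hi,q+vm)-1e-6),bounds=(np.maximum(lo,q-vm),np.minimum(hi,q+vm)),max_nfev=40).x
def tilt(q):
    P,r=fk(q,p); m=r.as_matrix(); 
    az=np.arctan2(P[1],P[0]); c=np.degrees(np.arccos(-m[2,2]))
    return P.round(3).tolist(), round(float(c),1), "rad/tan lean deg", np.degrees(np.arcsin(m[0,2]*np.cos(az)+m[1,2]*np.sin(az))).round(1),np.degrees(np.arcsin(-m[0,2]*np.sin(az)+m[1,2]*np.cos(az))).round(1)
E
python3 - <<'E'
from sim import *
for w in(.1,.3,1):
    q=np.array(D[0][0])
    for i in range(15):
        q=row(q,[0,0,-.06 if i<12 else .05,0],w)
        if i in(4,8,11,14):print(w,i,tilt(q),q.round(2))
for d in D: print("meas",tilt(np.array(d[0])))
E
```

```text
0.1 4 ([0.214, -0.588, 0.547], 0.3, 'rad/tan lean deg', np.float64(-0.2), np.float64(-0.2)) [ 1.24  0.55 -0.22  0.93  0.12  1.67 -0.16]
0.1 8 ([0.21, -0.573, 0.779], 16.1, 'rad/tan lean deg', np.float64(16.1), np.float64(-0.2)) [ 1.14  0.54  0.    0.23  0.01  2.09 -0.07]
0.1 11 ([0.185, -0.503, 0.934], 35.9, 'rad/tan lean deg', np.float64(35.9), np.float64(-0.2)) [ 1.14  0.35  0.01  0.13  0.01  2.03 -0.07]
0.1 14 ([0.214, -0.584, 0.811], 34.1, 'rad/tan lean deg', np.float64(34.1), np.float64(-0.2)) [ 1.14  0.25  0.01  0.79  0.01  1.5  -0.07]
0.3 4 ([0.214, -0.588, 0.547], 0.3, 'rad/tan lean deg', np.float64(-0.3), np.float64(-0.2)) [ 1.24  0.55 -0.22  0.92  0.12  1.67 -0.16]
0.3 8 ([0.205, -0.559, 0.746], 10.0, 'rad/tan lean deg', np.float64(10.0), np.float64(-0.2)) [ 1.14  0.53  0.02  0.34 -0.    2.09 -0.07]
0.3 11 ([0.182, -0.495, 0.862], 23.4, 'rad/tan lean deg', np.float64(23.4), np.float64(-0.2)) [ 1.13  0.37  0.02  0.27 -0.    2.09 -0.07]
0.3 14 ([0.202, -0.552, 0.728], 22.7, 'rad/tan lean deg', np.float64(22.7), np.float64(-0.2)) [ 1.13  0.26  0.02  0.93  0.    1.55 -0.07]
1 4
[... 190 characters left out ...]
t64(1.7), np.float64(-0.2)) [ 1.14  0.53  0.02  0.48 -0.    2.09 -0.07]
1 11 ([0.176, -0.48, 0.747], 4.6, 'rad/tan lean deg', np.float64(4.6), np.float64(-0.2)) [ 1.14  0.4   0.02  0.57 -0.    2.09 -0.07]
1 14 ([0.179, -0.491, 0.598], 4.6, 'rad/tan lean deg', np.float64(4.6), np.float64(-0.2)) [ 1.13  0.3   0.02  1.18  0.    1.57 -0.07]
meas ([0.213, -0.587, 0.247], 0.3, 'rad/tan lean deg', np.float64(-0.3), np.float64(-0.2))
meas ([0.211, -0.643, 0.667], 8.6, 'rad/tan lean deg', np.float64(7.0), np.float64(5.0))
meas ([0.237, -0.628, 0.716], 13.3, 'rad/tan lean deg', np.float64(12.7), np.float64(4.1))
meas ([0.243, -0.663, 0.582], 13.0, 'rad/tan lean deg', np.float64(12.7), np.float64(2.9))
```

```bash
python3 - <<'E'
from sim import *
from workcell import bot
q0=np.array(bot.get_state()["joint_pos"])
def go(q,d,n,w):
    P,r=fk(q,p); az=np.arctan2(P[1],P[0]); u=np.array([np.cos(az)*d[0]-np.sin(az)*d[1],np.sin(az)*d[0]+np.cos(az)*d[1],d[2]])
    for i in range(n):
        m=r.inv().apply(u); q=row(q,[*m,0],w); P,r=fk(q,p)
    return q
for w in(.1,.3):
  for dz in (-.05,-.03,0,.03):
    q=q0
    for k in range(6):
        q=go(q,[-.05,0,dz if k<2 or dz>-.04 else 0],3,w); print(w,dz,3*k+3,tilt(q),q.round(2))
E
```

```text
0.1 -0.05 3 ([0.192, -0.523, 0.433], 10.6, 'rad/tan lean deg', np.float64(10.2), np.float64(2.9)) [ 0.9   0.35  0.41  1.63 -0.22  1.02  0.11]
0.1 -0.05 6 ([0.14, -0.382, 0.283], 10.5, 'rad/tan lean deg', np.float64(10.1), np.float64(2.9)) [ 0.93  0.28  0.36  2.25 -0.31  0.47  0.26]
0.1 -0.05 9 ([0.088, -0.241, 0.283], 10.5, 'rad/tan lean deg', np.float64(10.1), np.float64(3.0)) [ 0.88  0.04  0.37  2.55 -0.17  0.38  0.13]
0.1 -0.05 12 ([0.039, -0.109, 0.298], 6.9, 'rad/tan lean deg', np.float64(-5.9), np.float64(3.5)) [ 0.9  -0.09  0.33  2.56 -0.02  0.76 -0.02]
0.1 -0.05 15 ([-0.011, 0.02, 0.336], 14.3, 'rad/tan lean deg', np.float64(12.5), np.float64(-6.7)) [ 0.95 -0.37  0.26  2.56  0.02  1.17 -0.1 ]
0.1 -0.05 18 ([0.061, -0.112, 0.336], 14.2, 'rad/tan lean deg', np.float64(-12.5), np.float64(6.7)) [ 0.91 -0.03  0.27  2.4  -0.07  1.   -0.04]
0.1 -0.03 3 ([0.191, -0.522, 0.492], 12.9, 'rad/tan lean deg', np.float64(12.6), np.float64(2.9)) [ 0.89  0.29  0.42  1.54 -0.2   1.12  0.07]
0.1 -0.03 6 ([0.14, -0.381, 0.402], 12.9, 'rad/tan lean deg', np.float64(12.5), np.float64(3.0)) [ 0.83 
[... 4956 characters left out ...]
3 6 ([0.14, -0.381, 0.762], 13.1, 'rad/tan lean deg', np.float64(12.7), np.float64(2.9)) [ 0.86  0.09  0.4   0.98 -0.1   1.86 -0.06]
0.3 0.03 9 ([0.089, -0.242, 0.839], 15.7, 'rad/tan lean deg', np.float64(15.4), np.float64(3.0)) [ 0.8  -0.09  0.29  0.87 -0.    2.09 -0.19]
0.3 0.03 12 ([0.047, -0.117, 0.872], 27.6, 'rad/tan lean deg', np.float64(27.4), np.float64(3.3)) [ 0.98 -0.35  0.07  0.91 -0.    2.09 -0.23]
0.3 0.03 15 ([0.034, -0.054, 0.918], 39.7, 'rad/tan lean deg', np.float64(39.7), np.float64(-1.9)) [ 0.98 -0.46 -0.01  0.81  0.02  2.09 -0.3 ]
0.3 0.03 18 ([0.017, -0.042, 0.989], 51.9, 'rad/tan lean deg', np.float64(51.4), np.float64(5.3)) [ 1.01 -0.46  0.06  0.6  -0.04  2.09 -0.24]
```

```bash
cat > plan.py <<'E'
from sim import *
from workcell import bot
import sys
# plan.py x y z [dyaw]: tool-frame delta to world target; rows
s=bot.get_state(); r=R.from_euler("xyz",s["eef_rot"])
def delta(t): 
    d=r.inv().apply(np.array(t)-s["ee_pos"]); return d
if __name__=="__main__":
    d=delta([float(a) for a in sys.argv[1:4]]); n=int(np.ceil(np.linalg.norm(d)/.058)); print("tool delta",d.round(4),"rows",n,"per row",(d/n).round(4))
    q=np.array(s["joint_pos"])
    for i in range(n): q=row(q,[*(d/n),0],.3)
    print(tilt(q),q.round(2))
E
python3 plan.py 0.27 -0.42 0.12
python3 - <<'E'
from sim import *
from plan import *
d=delta([.27,-.42,.12])/9;q=np.array(s["joint_pos"])
for i in range(9):q=row(q,[*d,0])
for i in range(6):
    P,rr=fk(q,p); q=row(q,[*rr.inv().apply([-.0216,.0338,0]),0]); print(tilt(q),q.round(2), fk(q,p)[1].as_matrix()[:,2].round(3))
E
```

```text
tool delta [ 0.0705 -0.3203  0.4081] rows 10 per row [ 0.007  -0.032   0.0408]
([0.272, -0.422, 0.124], 11.2, 'rad/tan lean deg', np.float64(11.2), np.float64(0.1)) [ 0.87  0.68  0.1   2.24 -0.74  0.04  0.4 ]
([0.252, -0.391, 0.128], 9.6, 'rad/tan lean deg', np.float64(9.6), np.float64(0.1)) [ 0.85  0.66  0.12  2.31 -1.    0.04  0.67] [ 0.092 -0.14  -0.986]
([0.232, -0.36, 0.133], 7.8, 'rad/tan lean deg', np.float64(7.8), np.float64(0.0)) [ 0.85  0.63  0.13  2.38 -1.    0.04  0.67] [ 0.074 -0.113 -0.991]
([0.213, -0.329, 0.138], 5.9, 'rad/tan lean deg', np.float64(5.9), np.float64(0.0)) [ 0.84  0.6   0.13  2.44 -1.    0.04  0.67] [ 0.057 -0.086 -0.995]
([0.193, -0.298, 0.144], 4.1, 'rad/tan lean deg', np.float64(4.1), np.float64(0.0)) [ 0.84  0.57  0.14  2.5  -1.    0.04  0.68] [ 0.04  -0.06  -0.997]
([0.173, -0.267, 0.151], 2.4, 'rad/tan lean deg', np.float64(2.4), np.float64(0.0)) [ 0.83  0.54  0.15  2.56 -1.    0.04  0.69] [ 0.023 -0.034 -0.999]
([0.159, -0.245, 0.158], 0.8, 'rad/tan lean deg', np.float64(-0.8), np.float64(0.0)) [ 0.71  0.53  0.34  2.56 -0.87  0.16  0.61] [-0.007  0.013 -1.   ]
```

Call:
{"name": "step_arm", "arguments": {"motion": [0.088,0.007,-0.032,0.042,0,0.088,0.007,-0.032,0.042,0,0.088,0.007,-0.032,0.042,0,0.088,0.007,-0.032,0.042,0,0.088,0.007,-0.032,0.042,0]}}

```text
t: 2.6
ee_pos: [0.2569, -0.5417, 0.3458]
eef_rot: [2.921, -0.06, 0.305]
wrist_force: [-0.0, -1.3, -1.1]
opening: 0.0879
grasp_force: 0.0
```

```bash
python3 st.py; python3 plan.py 0.26 -0.40 0.09
```

```text
t 2.6
joint_pos [ 0.827  0.47   0.364  1.749 -0.286  0.74   0.054]
ee_pos [ 0.257 -0.542  0.346]
eef_rot [ 2.921 -0.06   0.305]
wrist_force [-0.03  -1.332 -1.051]
opening 0.088
grasp_force 0.0
toolz [ 0.121 -0.192 -0.974] tilt 13.1 azim of tool z lean rel radial 7.0
tool delta [ 0.03   -0.1875  0.2224] rows 6 per row [ 0.005  -0.0313  0.0371]
([0.277, -0.403, 0.092], 8.1, 'rad/tan lean deg', np.float64(8.1), np.float64(0.1)) [ 0.83  0.75  0.11  2.25 -1.    0.04  0.63]
```

Call:
{"name": "step_arm", "arguments": {"motion": [0.088,0.006,-0.038,0.044,0,0.088,0.006,-0.038,0.044,0,0.088,0.006,-0.038,0.044,0,0.088,0.006,-0.038,0.044,0,0.088,0.006,-0.038,0.044,0]}}

```text
t: 3.22
ee_pos: [0.2733, -0.4241, 0.1352]
eef_rot: [2.948, -0.07, 0.307]
wrist_force: [1.4, -0.2, -0.3]
opening: 0.0884
grasp_force: 0.0
```

```bash
python3 st.py; python3 - <<'E'
from plan import *
for k in range(1,6): print(r.inv().apply([-.027*k,.0425*k,0]).round(3))
E
```

```text
t 3.225
joint_pos [ 0.866  0.691  0.062  2.222 -0.994  0.044  0.63 ]
ee_pos [ 0.273 -0.424  0.135]
eef_rot [ 2.948 -0.07   0.307]
wrist_force [ 1.411 -0.234 -0.332]
opening 0.088
grasp_force 0.0
toolz [ 0.123 -0.163 -0.979] tilt 11.8 azim of tool z lean rel radial 4.4
[-0.013 -0.048 -0.01 ]
[-0.026 -0.095 -0.02 ]
[-0.039 -0.143 -0.031]
[-0.051 -0.19  -0.041]
[-0.064 -0.238 -0.051]
```

Call:
{"name": "step_arm", "arguments": {"motion": [0.088,-0.012,-0.04,0,0,0.088,-0.012,-0.04,0,0,0.088,-0.012,-0.04,0,0]}}

```text
t: 3.6
ee_pos: [0.2212, -0.3498, 0.1587]
eef_rot: [3.019, -0.053, 0.305]
wrist_force: [0.1, 0.6, 0.2]
opening: 0.0881
grasp_force: 0.0
```

```bash
python3 st.py
```

```text
t 3.6
joint_pos [ 0.865  0.595  0.054  2.391 -1.     0.043  0.636]
ee_pos [ 0.221 -0.35   0.159]
eef_rot [ 3.019 -0.053  0.305]
wrist_force [0.085 0.588 0.228]
opening 0.088
grasp_force 0.0
toolz [ 0.086 -0.101 -0.991] tilt 7.6 azim of tool z lean rel radial 8.3
```

Call:
{"name": "step_arm", "arguments": {"motion": [0.088,-0.018,-0.035,0.025,0,0.088,-0.018,-0.035,0.025,0,0.088,-0.018,-0.035,0.025,0]}}

```text
t: 3.98
ee_pos: [0.1657, -0.317, 0.1433]
eef_rot: [3.119, -0.033, 0.303]
wrist_force: [-0.2, -0.2, -0.4]
opening: 0.0881
grasp_force: 0.0
```

```bash
python3 st.py
```

```text
t 3.975
joint_pos [ 0.971  0.621  0.019  2.467 -1.     0.043  0.717]
ee_pos [ 0.166 -0.317  0.143]
eef_rot [ 3.119 -0.033  0.303]
wrist_force [-0.157 -0.231 -0.387]
opening 0.088
grasp_force 0.0
toolz [ 0.038 -0.011 -0.999] tilt 2.3 azim of tool z lean rel radial 45.6
```

Call:
{"name": "step_arm", "arguments": {"motion": [0.088,0,0,-0.01,-0.185,0.088,0.02,0,-0.01,-0.185,0.088,0.02,0,-0.01,-0.185,0.088,0.02,0,-0.01,-0.185,0.088,0,0.03,-0.01,-0.185]}}

```text
t: 4.6
ee_pos: [0.2354, -0.2922, 0.1962]
eef_rot: [3.106, -0.004, 1.234]
wrist_force: [-0.7, -0.9, -0.2]
opening: 0.0881
grasp_force: 0.0
```

```bash
python3 st.py
```

```text
t 4.6
joint_pos [ 0.617  0.506  0.258  2.37  -0.534  0.288  1.019]
ee_pos [ 0.235 -0.292  0.196]
eef_rot [ 3.106 -0.004  1.234]
wrist_force [-0.712 -0.854 -0.169]
opening 0.088
grasp_force 0.0
toolz [ 0.035 -0.008 -0.999] tilt 2.1 azim of tool z lean rel radial 38.0
```

Call:
{"name": "step_arm", "arguments": {"motion": [0.088,0.01,0.03,0,-0.187,0.088,0.01,0.04,0,-0.187,0.088,0.015,0.05,0,0,0.088,0.015,0.05,0,0]}}

```text
t: 5.1
ee_pos: [0.4092, -0.2585, 0.2021]
eef_rot: [3.105, 0.014, 1.6]
wrist_force: [0.5, 0.2, -0.9]
opening: 0.0883
grasp_force: 0.0
```

```bash
python3 st.py; python3 plan.py 0.601 -0.186 0.15
```

```text
t 5.1
joint_pos [ 0.269  0.593  0.321  2.08  -0.404  0.488  0.922]
ee_pos [ 0.409 -0.258  0.202]
eef_rot [3.105 0.014 1.6  ]
wrist_force [ 0.511  0.187 -0.891]
opening 0.088
grasp_force 0.0
toolz [ 0.037 -0.013 -0.999] tilt 2.2 azim of tool z lean rel radial 13.4
tool delta [0.0675 0.1919 0.0582] rows 4 per row [0.0169 0.048  0.0146]
([0.611, -0.165, 0.138], 3.0, 'rad/tan lean deg', np.float64(2.6), np.float64(1.4)) [ 0.01  0.83  0.36  1.7  -0.44  0.64  0.63]
```

Call:
{"name": "step_arm", "arguments": {"motion": [0.088,0.017,0.048,0.015,-0.016,0.088,0.017,0.048,0.015,0,0.088,0.017,0.048,0.015,0,0.088,0.017,0.048,0.013,0,0.088,0,0,0,0]}}

```text
t: 5.72
ee_pos: [0.6022, -0.1796, 0.1484]
eef_rot: [3.104, 0.012, 1.624]
wrist_force: [-1.5, -0.5, -0.2]
opening: 0.0881
grasp_force: 0.0
```

```bash
python3 st.py; python3 plan.py 0.601 -0.186 0.047; python3 - <<'E'
from workcell import bot
import cv2,pickle,numpy as np
from h import *
for n in ["wrist","side"]:
    c=bot.read_camera(n); P=cloud(c).reshape(-1,3)
    b=(P[:,0]>.57)&(P[:,0]<.63)&(P[:,1]>-.24)&(P[:,1]<-.13)&(P[:,2]>.075)&(P[:,2]<.093)
    q=P[b]; print(n,len(q))
    if len(q)>20: 
        r=cv2.minAreaRect((q[:,:2]*1000).astype(np.float32)); print(r)
    if n=="wrist": cv2.imwrite("pics/w1.png",c["img"][:,:,::-1])
E
```

```text
t 5.725
joint_pos [ 0.019  0.834  0.361  1.698 -0.446  0.651  0.674]
ee_pos [ 0.602 -0.18   0.148]
eef_rot [3.104 0.012 1.624]
wrist_force [-1.483 -0.533 -0.223]
opening 0.088
grasp_force 0.0
toolz [ 0.038 -0.01  -0.999] tilt 2.3 azim of tool z lean rel radial 1.4
tool delta [-0.0051 -0.0053  0.1013] rows 2 per row [-0.0026 -0.0027  0.0507]
([0.609, -0.173, 0.033], 2.7, 'rad/tan lean deg', np.float64(2.1), np.float64(1.7)) [ 0.08  0.97  0.27  1.74 -0.51  0.46  0.74]
wrist 2730
((599.4144897460938, -187.35813903808594), (16.139118194580078, 60.30536651611328), 2.1273269653320312)
side 167
((599.3541259765625, -184.83993530273438), (17.314878463745117, 59.2697868347168), 1.6928175687789917)
```

View pics/w1.png

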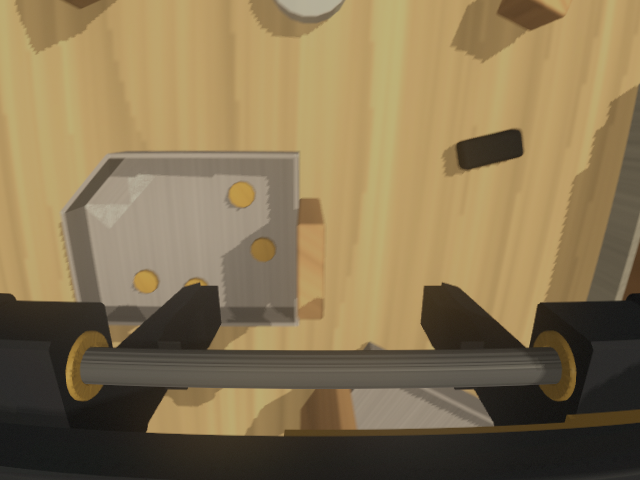

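The wrist picture shows the board at (312,258) between the open fingers, with the clipped corner at (90,185). The four blanks are at (241,194), (262,249), (146,281) and (195,285). The measured board centre is (0.599, -0.187).

Call:
{"name": "step_arm", "arguments": {"motion": [0.088,-0.006,-0.007,0.03,0.016,0.088,0,0,0.03,0,0.088,0,0,0.025,0,0.088,0,0,0.016,0,0.088,0,0,0,0], "grip_force": 50}}

```text
t: 6.45
ee_pos: [0.5954, -0.1912, 0.0492]
eef_rot: [3.106, 0.014, 1.6]
wrist_force: [-0.3, -0.8, 0.5]
opening: 0.0881
grasp_force: 0.0
```

```bash
python3 st.py
```

```text
t 6.45
joint_pos [ 0.087  0.972  0.271  1.74  -0.511  0.46   0.729]
ee_pos [ 0.595 -0.191  0.049]
eef_rot [3.106 0.014 1.6  ]
wrist_force [-0.296 -0.764  0.453]
opening 0.088
grasp_force 0.0
toolz [ 0.036 -0.013 -0.999] tilt 2.2 azim of tool z lean rel radial -1.5
```

Call:
{"name": "step_arm", "arguments": {"motion": [0.088,0.004,0.004,0.002,0,0.012,0,0,0,0,0.012,0,0,0,0,0.012,0,0,0,0,0.012,0,0,0,0], "grip_force": 50}}

```text
t: 7.08
ee_pos: [0.6008, -0.1863, 0.0482]
eef_rot: [3.103, 0.014, 1.602]
wrist_force: [-0.4, 0.4, 0.2]
opening: 0.0495
grasp_force: 0.0
```

Call:
{"name": "step_arm", "arguments": {"motion": [0.0,0,0,0,0,0.0,0,0,0,0], "grip_force": 50}}

```text
t: 7.32
ee_pos: [0.6008, -0.1863, 0.048]
eef_rot: [3.103, 0.014, 1.602]
wrist_force: [0.2, 0.0, 0.2]
opening: 0.0299
grasp_force: 0.0
```

```bash
python3 st.py
```

```text
t 7.325
joint_pos [ 0.076  0.977  0.273  1.731 -0.513  0.463  0.721]
ee_pos [ 0.601 -0.186  0.048]
eef_rot [3.103 0.014 1.602]
wrist_force [0.237 0.01  0.219]
opening 0.03
grasp_force 0.0
toolz [ 0.039 -0.013 -0.999] tilt 2.3 azim of tool z lean rel radial -1.4
```

Call:
{"name": "step_arm", "arguments": {"motion": [0.0,0,0,0,0,0.0,0,0,0,0,0.0,0,0,0,0,0.0,0,0,0,0]}}

```text
t: 7.82
ee_pos: [0.6003, -0.1863, 0.049]
eef_rot: [3.104, 0.014, 1.603]
wrist_force: [-0.3, 0.2, 9.0]
opening: 0.0161
grasp_force: 49.8
```

Call:
{"name": "step_arm", "arguments": {"motion": [0.0,0,0,-0.015,0,0.0,0,0,-0.03,0,0.0,0,0,-0.03,0,0.0,0,0,-0.03,0,0.0,0,0,-0.03,0], "grip_force": 58}}

```text
t: 8.45
ee_pos: [0.5955, -0.1841, 0.184]
eef_rot: [3.103, 0.014, 1.602]
wrist_force: [0.8, -0.2, -3.3]
opening: 0.0149
grasp_force: 57.9
```

```bash
python3 st.py; python3 - <<'E'
from workcell import bot
import cv2
c=bot.read_camera("wrist");cv2.imwrite("pics/w2.png",c["img"][:,:,::-1])
from h import *
P=cloud(c); z=P[...,2]; q=P[150:330,60:300].reshape(-1,3); q=q[(q[:,2]>.08)&(q[:,2]<.25)]
import numpy as np
A=np.c_[q[:,:2],np.ones(len(q))]; 
for _ in range(4):
    k=np.linalg.lstsq(A,q[:,2],rcond=None)[0]; e=abs(A@k-q[:,2])<.005; A,q=A[e],q[e]
print("floor slope deg x,y",np.degrees(np.arctan(k[:2])),len(q))
E
```

```text
t 8.45
joint_pos [ 0.005  0.783  0.4    1.691 -0.432  0.713  0.651]
ee_pos [ 0.595 -0.184  0.184]
eef_rot [3.103 0.014 1.602]
wrist_force [ 0.773 -0.154 -3.267]
opening 0.015
grasp_force 57.889
toolz [ 0.039 -0.013 -0.999] tilt 2.3 azim of tool z lean rel radial -1.0
floor slope deg x,y [13.95830347  2.39830279] 11820
```

View pics/w2.png

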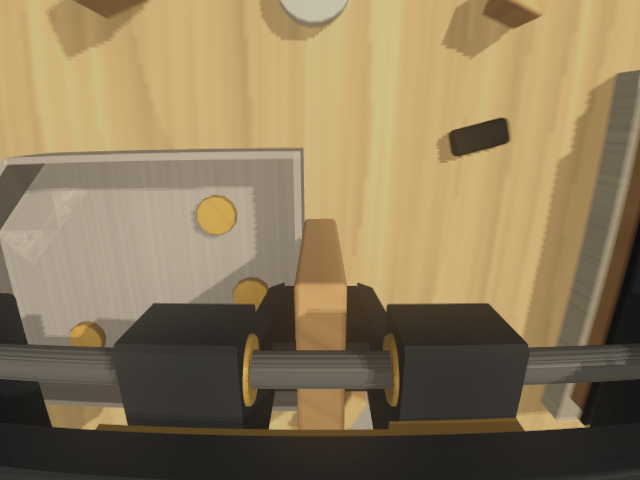

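The picture shows the tray hanging from the board at (320,280), with blanks visible at (216,215), (250,292) and (87,335). The fitted floor slope shows it has sagged in the grip, -x end down. Next I swing it round towards the bowl side.

Call:
{"name": "step_arm", "arguments": {"motion": [0.0,0.02,0,-0.015,-0.06,0.0,0.04,0.003,-0.015,-0.12,0.0,0.039,0.008,-0.015,-0.12,0.0,0.038,0.013,-0.015,-0.12,0.0,0.036,0.017,-0.015,-0.12], "grip_force": 60}}

```text
t: 9.12
ee_pos: [0.5894, -0.0001, 0.2549]
eef_rot: [3.118, 0.03, 2.15]
wrist_force: [0.5, -0.2, -2.0]
opening: 0.0158
grasp_force: 59.9
```

Call:
{"name": "step_arm", "arguments": {"motion": [0.0,0.034,0.021,-0.015,-0.12,0.0,0.031,0.025,-0.015,-0.12,0.0,0.028,0.029,-0.015,-0.12,0.0,0.024,0.032,-0.015,-0.12,0.0,0.02,0.035,-0.015,-0.12]}}

```text
t: 9.75
ee_pos: [0.5841, 0.2007, 0.3271]
eef_rot: [3.14, 0.038, 2.75]
wrist_force: [1.0, -0.6, -3.4]
opening: 0.0154
grasp_force: 59.9
```

```bash
python3 st.py; cat > tray.py <<'E'
# tray plane + brass from a camera
from workcell import bot
import cv2,sys,numpy as np
from h import *
n=sys.argv[1]; c=bot.read_camera(n); cv2.imwrite(f"pics/{sys.argv[2]}.png",c["img"][:,:,::-1])
E
python3 tray.py side s3
```

```text
t 9.75
joint_pos [-0.539  0.588  0.214  1.525 -0.11   1.012  0.874]
ee_pos [0.584 0.201 0.327]
eef_rot [3.14  0.038 2.75 ]
wrist_force [ 0.957 -0.613 -3.418]
opening 0.015
grasp_force 59.889
toolz [ 0.036 -0.013 -0.999] tilt 2.2 azim of tool z lean rel radial -38.7
```

View pics/s3.png

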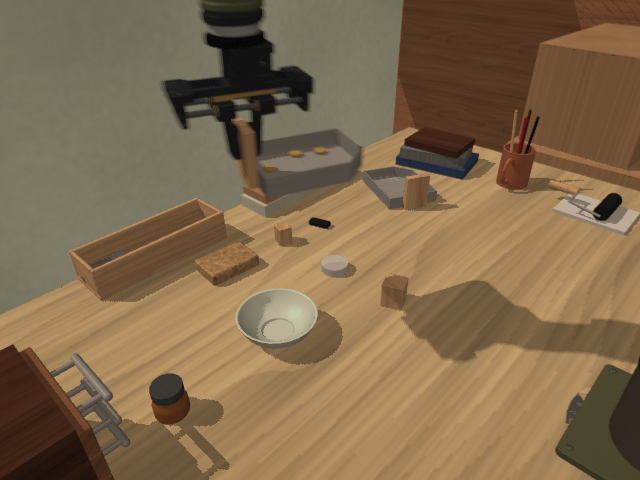

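The side picture shows the tray hanging at (300,160), board at (250,160), with blanks visible at (270,168), (296,153) and (320,150); nothing has spilled. Next I raise the arm to the wrist joint limit so the tool leans.

Call:
{"name": "step_arm", "arguments": {"motion": [0.0,0,0,-0.03,0,0.0,0,0,-0.05,0,0.0,0,0,-0.05,0,0.0,0,0,-0.05,0,0.0,0,0,-0.05,0]}}

```text
t: 10.42
ee_pos: [0.5757, 0.2021, 0.558]
eef_rot: [3.139, 0.038, 2.746]
wrist_force: [1.6, 0.7, -3.3]
opening: 0.0156
grasp_force: 59.9
```

Call:
{"name": "step_arm", "arguments": {"motion": [0.0,0,0,-0.05,0,0.0,0,0,-0.05,0,0.0,0,0,-0.05,0,0.0,0,0,-0.05,0]}}

```text
t: 10.92
ee_pos: [0.5493, 0.197, 0.7167]
eef_rot: [3.11, 0.073, 2.745]
wrist_force: [-0.5, 0.4, -3.4]
opening: 0.0157
grasp_force: 59.9
```

```bash
python3 st.py
```

```text
t 10.925
joint_pos [-0.532  0.516  0.332  0.478 -0.165  2.088  0.841]
ee_pos [0.549 0.197 0.717]
eef_rot [3.11  0.073 2.745]
wrist_force [-0.549  0.381 -3.437]
opening 0.016
grasp_force 59.891
toolz [ 0.079  0.001 -0.997] tilt 4.5 azim of tool z lean rel radial -18.9
```

Call:
{"name": "step_arm", "arguments": {"motion": [0.0,0,0,-0.06,0,0.0,0,0,-0.06,0,0.0,0,0,-0.06,0,0.0,0,0,-0.06,0]}}

```text
t: 11.42
ee_pos: [0.4631, 0.1699, 0.807]
eef_rot: [3.013, 0.178, 2.736]
wrist_force: [-0.6, -0.6, -3.1]
opening: 0.0155
grasp_force: 59.9
```

```bash
python3 st.py
```

```text
t 11.425
joint_pos [-0.655  0.315  0.435  0.54  -0.144  2.089  0.839]
ee_pos [0.463 0.17  0.807]
eef_rot [3.013 0.178 2.736]
wrist_force [-0.579 -0.605 -3.072]
opening 0.016
grasp_force 59.888
toolz [ 0.212  0.048 -0.976] tilt 12.5 azim of tool z lean rel radial -7.3
```

Call:
{"name": "step_arm", "arguments": {"motion": [0.0,-0.015,0.014,-0.06,0,0.0,-0.015,0.014,-0.06,0,0.0,-0.015,0.014,-0.06,0,0.0,-0.015,0.014,-0.06,0,0.0,-0.015,0.014,-0.06,0]}}

```text
t: 12.05
ee_pos: [0.418, 0.1578, 0.8922]
eef_rot: [2.862, 0.335, 2.7]
wrist_force: [0.1, 0.2, -2.6]
opening: 0.0157
grasp_force: 59.9
```

```bash
python3 st.py
```

```text
t 12.05
joint_pos [-0.801  0.216  0.607  0.431 -0.163  2.089  0.832]
ee_pos [0.418 0.158 0.892]
eef_rot [2.862 0.335 2.7  ]
wrist_force [ 0.098  0.204 -2.599]
opening 0.016
grasp_force 59.888
toolz [ 0.404  0.115 -0.908] tilt 24.8 azim of tool z lean rel radial -4.8
```

Call:
{"name": "step_arm", "arguments": {"motion": [0.0,-0.022,0.02,-0.05,0,0.0,-0.022,0.02,-0.05,0,0.0,-0.022,0.02,-0.05,0,0.0,-0.022,0.02,-0.05,0,0.0,-0.022,0.02,-0.05,0]}}

```text
t: 12.68
ee_pos: [0.3887, 0.1501, 0.962]
eef_rot: [2.708, 0.472, 2.644]
wrist_force: [-0.0, 0.6, -2.9]
opening: 0.0159
grasp_force: 59.9
```

```bash
python3 st.py; python3 tray.py side s4
```

```text
t 12.675
joint_pos [-0.899  0.175  0.768  0.282 -0.22   2.089  0.827]
ee_pos [0.389 0.15  0.962]
eef_rot [2.708 0.472 2.644]
wrist_force [-0.016  0.569 -2.917]
opening 0.016
grasp_force 59.892
toolz [ 0.563  0.173 -0.808] tilt 36.1 azim of tool z lean rel radial -4.1
```

View pics/s4.png

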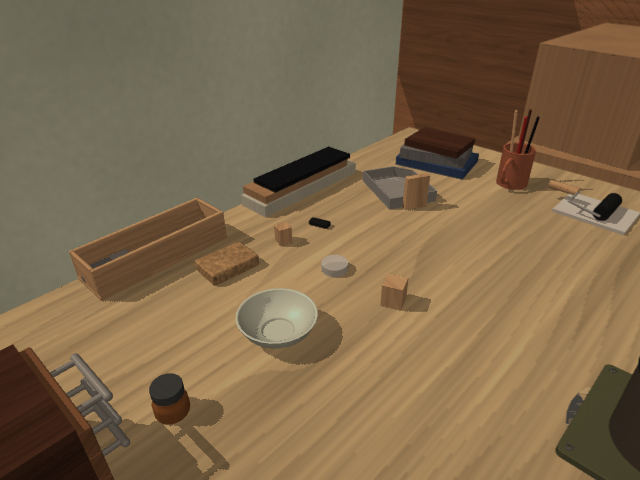

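```bash
cat > corner.py <<'E'
from sim import *
from workcell import bot
import sys
s=bot.get_state(); T=R.from_euler("xyz",s["eef_rot"])
# tray in tool: x_tray=tool y, y_tray=tool x, z_tray=-tool z
B=R.from_matrix(np.array([[0,1,0],[1,0,0],[0,0,-1]]).T)
for sag in (0,12):
    tr=T*B*R.from_euler("y",-np.radians(sag)); m=tr.as_matrix()
    g=s["ee_pos"]+T.apply([0,0,-.011]); c=g+tr.apply(np.array([-.156,.043,-.057]))
    print("sag",sag,"x up deg",np.degrees(np.arcsin(m[2,0])).round(1),"y up",np.degrees(np.arcsin(m[2,1])).round(1),"tilt",np.degrees(np.arccos(m[2,2])).round(1),"corner",c.round(3))
    if sag==12:
        for h in (.15,.25,.35):
            d=np.array([.541,.198,h])-c; dt=T.inv().apply(d); n=int(np.ceil(np.linalg.norm(d)/.045)); print(h,"TCP to",(s["ee_pos"]+d).round(3),n,"rows",(dt/n).round(4))
E
python3 corner.py
```

```text
sag 0 x up deg 22.2 y up -27.2 tilt 36.4 corner [0.339 0.037 0.849]
sag 12 x up deg 32.5 y up -27.2 tilt 44.9 corner [0.36  0.056 0.829]
0.15 TCP to [0.568 0.291 0.285] 16 rows [ 0.0144 -0.0052  0.0421]
0.25 TCP to [0.568 0.291 0.385] 14 rows [ 0.0132 -0.0032  0.0424]
0.35 TCP to [0.568 0.291 0.485] 12 rows [ 0.0116 -0.0006  0.0427]
```

The side picture shows only the bench, with the bowl at (277,318) untouched; the tray is above the frame. The tool lean is 36°, so I now lower it to put the corner over the bowl.

Call:
{"name": "step_arm", "arguments": {"motion": [0.0,0.006,-0.001,0.02,0,0.0,0.013,-0.003,0.042,0,0.0,0.013,-0.003,0.042,0,0.0,0.013,-0.003,0.042,0,0.0,0.013,-0.003,0.042,0]}}

```text
t: 13.35
ee_pos: [0.4374, 0.1918, 0.798]
eef_rot: [2.7, 0.461, 2.634]
wrist_force: [1.4, 0.5, -0.9]
opening: 0.0156
grasp_force: 59.9
```

Call:
{"name": "step_arm", "arguments": {"motion": [0.0,0.013,-0.003,0.042,0,0.0,0.013,-0.003,0.042,0,0.0,0.013,-0.003,0.042,0,0.0,0.013,-0.003,0.042,0,0.0,0.006,-0.001,0.02,0]}}

```text
t: 13.98
ee_pos: [0.4934, 0.2375, 0.6134]
eef_rot: [2.705, 0.46, 2.633]
wrist_force: [-0.3, 0.3, -2.0]
opening: 0.0156
grasp_force: 59.9
```

```bash
python3 st.py;python3 corner.py; python3 tray.py scene s5; python3 tray.py side s6
```

```text
t 13.975
joint_pos [-1.507  0.018  0.897  1.673  0.218  0.871  0.461]
ee_pos [0.493 0.238 0.613]
eef_rot [2.705 0.46  2.633]
wrist_force [-0.321  0.255 -1.969]
opening 0.016
grasp_force 59.891
toolz [ 0.557  0.173 -0.812] tilt 35.7 azim of tool z lean rel radial -8.5
sag 0 x up deg 22.2 y up -26.3 tilt 35.7 corner [0.442 0.127 0.498]
sag 12 x up deg 32.6 y up -26.3 tilt 44.3 corner [0.464 0.145 0.478]
0.15 TCP to [0.571 0.29  0.285] 8 rows [ 0.0135 -0.007   0.0399]
0.25 TCP to [0.571 0.29  0.385] 6 rows [ 0.0106 -0.0031  0.0396]
0.35 TCP to [0.571 0.29  0.485] 4 rows [0.0049 0.0048 0.0391]
```

View pics/s6.png

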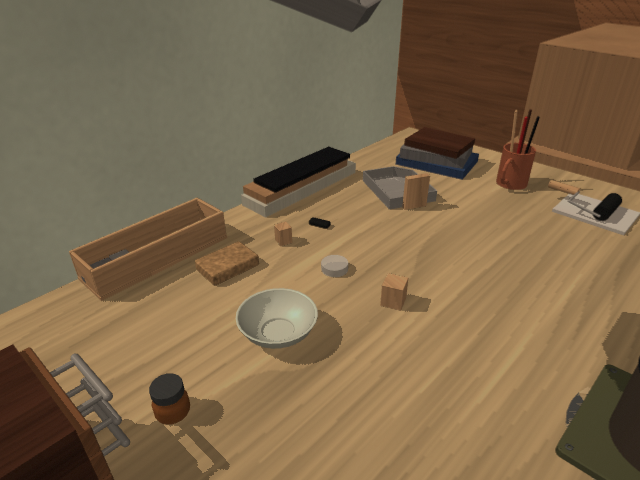

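The picture shows just the tray's lowest corner entering at the top (340,10), so I keep lowering.

Call:
{"name": "step_arm", "arguments": {"motion": [0.0,0.006,-0.002,0.02,0,0.0,0.0125,-0.005,0.04,0,0.0,0.0125,-0.005,0.04,0,0.0,0.0125,-0.005,0.04,0,0.0,0.0125,-0.005,0.04,0]}}

```text
t: 14.7
ee_pos: [0.5458, 0.2758, 0.4374]
eef_rot: [2.699, 0.462, 2.632]
wrist_force: [-0.1, 0.6, -2.5]
opening: 0.0158
grasp_force: 59.9
```

Call:
{"name": "step_arm", "arguments": {"motion": [0.0,0.0125,-0.005,0.04,0,0.0,0.0125,-0.005,0.04,0,0.0,0.006,-0.002,0.02,0,0.0,0,0,0,0]}}

```text
t: 15.2
ee_pos: [0.5737, 0.2959, 0.3374]
eef_rot: [2.702, 0.461, 2.633]
wrist_force: [-0.8, -0.4, -2.3]
opening: 0.0155
grasp_force: 59.9
```

```bash
python3 st.py;python3 corner.py; python3 tray.py scene s7; python3 tray.py side s8; python3 -c "
import cv2,numpy as np
a=cv2.imread('pics/s7.png')[100:400,220:620];b=cv2.imread('pics/s8.png')[0:300,150:550]
cv2.imwrite('pics/m1.png',cv2.resize(np.vstack([a,b]),None,fx=1,fy=1))"
```

```text
t 15.2
joint_pos [-0.942  0.471  0.453  2.016 -0.332  0.095  0.892]
ee_pos [0.574 0.296 0.337]
eef_rot [2.702 0.461 2.633]
wrist_force [-0.789 -0.399 -2.346]
opening 0.016
grasp_force 59.89
toolz [ 0.558  0.176 -0.811] tilt 35.8 azim of tool z lean rel radial -9.8
sag 0 x up deg 22.4 y up -26.4 tilt 35.8 corner [0.523 0.185 0.222]
sag 12 x up deg 32.8 y up -26.4 tilt 44.5 corner [0.544 0.204 0.202]
0.15 TCP to [0.57  0.29  0.285] 2 rows [ 0.0116 -0.013   0.0196]
0.25 TCP to [0.57  0.29  0.385] 2 rows [-0.0106  0.006  -0.0209]
0.35 TCP to [0.57  0.29  0.485] 4 rows [-0.0164  0.0125 -0.0307]
```

View pics/m1.png

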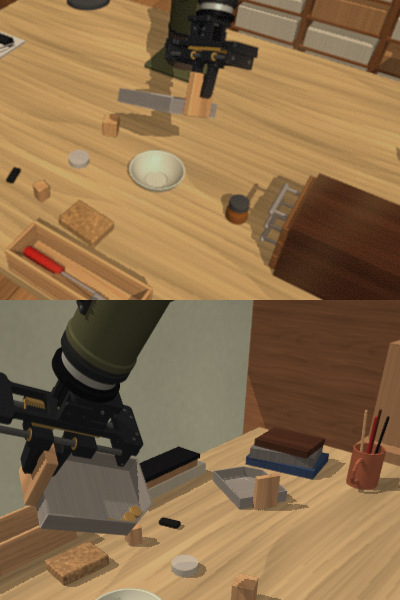

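The upper crop (scene) shows the tray tilted edge-on at (190,103). The lower crop (side) shows the brass blanks gathered in the clipped corner at about (131,513), full-frame (281,213). I now measure the positions.

```bash
python3 - <<'E'
from workcell import bot
import cv2,numpy as np
from h import *
c=bot.read_camera("side"); P=cloud(c); hsv=cv2.cvtColor(c["img"],cv2.COLOR_RGB2HSV)
cv2.imwrite("pics/z.png",cv2.resize(c["img"][170:240,230:330,::-1],None,fx=7,fy=7,interpolation=cv2.INTER_CUBIC))
m=np.zeros((480,640),bool); m[190:240,250:310]=1
br=m&(hsv[...,1]>110)&(P[...,2]>.12)&(P[...,2]<.35); q=P[br]; print("brass",len(q),q.mean(0).round(3),q.min(0).round(3),q.max(0).round(3))
m=np.zeros((480,640),bool); m[155:225,190:300]=1
g=m&(hsv[...,1]<60)&(P[...,2]>.1)&(P[...,2]<.4)&(P[...,0]<.75)
q=P[g]; rng=np.random.default_rng(0); best=0
for _ in range(400):
    a=q[rng.choice(len(q),3)]; n=np.cross(a[1]-a[0],a[2]-a[0]); l=np.linalg.norm(n)
    if l<1e-5: continue
    n/=l; e=abs((q-a[0])@n)<.003
    if e.sum()>best: best=e.sum(); N=n*np.sign(n[2]); I=q[e]
s=bot.get_state(); T=R.from_euler("xyz",s["eef_rot"]); t=T.inv().apply(N)
print("floor inliers",best,len(q),"normal",N.round(3),"in tool",t.round(3),"tilt",np.degrees(np.arccos(N[2])), I.min(0).round(3),I.max(0).round(3))
sag=np.arctan2(t[1],-t[2]); print("sag deg",np.degrees(sag))
B=R.from_matrix(np.array([[0,1,0],[1,0,0],[0,0,-1]]).T)
for sg in (1,-1):
    tr=T*B*R.from_euler("y",sg*sag); print(sg,tr.as_matrix()[:,2].round(3))
    if tr.as_matrix()[:,2]@N>.995:
        cr=s["ee_pos"]+T.apply([0,0,-.011])+tr.apply([-.156,.043,-.057]); o=s["ee_pos"]+T.apply([0,0,-.011])+tr.apply([-.093,0,-.06])
        print("corner",cr.round(3),"x,y up deg",np.degrees(np.arcsin(tr.as_matrix()[2,:2])).round(1),"plane check",((I-o)@N).mean()); b=tr.inv().apply(P[br]-o)*1000; print("brass tray mm",b.mean(0).round(),b.min(0).round(),b.max(0).round())
        print("dist max",np.linalg.norm(P[br]-cr,axis=1).max())
E
```

```text
brass 209 [0.531 0.182 0.236] [0.52  0.157 0.221] [0.548 0.223 0.247]
floor inliers 4348 6499 normal [-0.565 -0.172  0.807] in tool [ 0.005  0.003 -1.   ] tilt 36.21423891065133 [0.526 0.121 0.226] [0.632 0.323 0.308]
sag deg 0.17228564766288026
1 [-0.561 -0.174  0.809]
corner [0.524 0.185 0.224] x,y up deg [ 22.4 -26.5] plane check 0.0032882529079191303
brass tray mm [-59.  31.   9.] [-83.  10.   1.] [-18.  46.  12.]
dist max 0.04529963896141326
-1 [-0.563 -0.18   0.807]
corner [0.524 0.185 0.223] x,y up deg [ 22.7 -26.5] plane check 0.003846450266403234
brass tray mm [-59.  31.  10.] [-84.  10.   2.] [-18.  46.  13.]
dist max 0.0450959822944352
```

View pics/z.png

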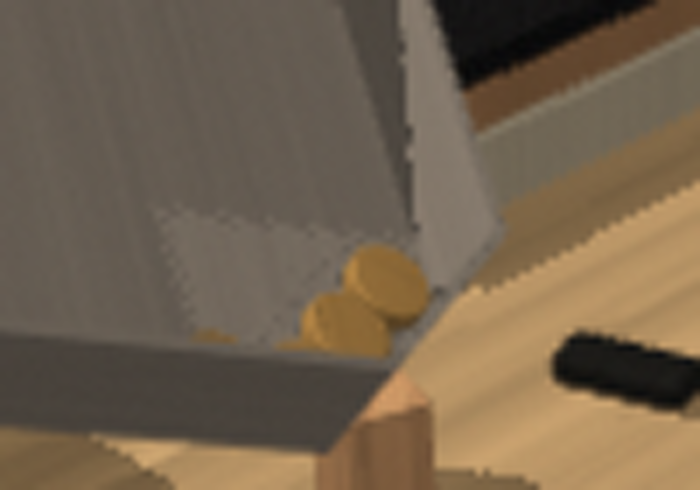

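The close-up shows two blanks fully at (387,285) and (345,325), and two more tips behind the wall at (295,345) and (213,337). All brass is within 45 mm of the corner, which sits 21 mm from the bowl's centre at 0.224 m height. I hold briefly and confirm nothing moves.

Call:
{"name": "step_arm", "arguments": {"motion": [0.0,0,0,0,0,0.0,0,0,0,0,0.0,0,0,0,0,0.0,0,0,0,0]}}

```text
t: 15.85
ee_pos: [0.5737, 0.2952, 0.3384]
eef_rot: [2.7, 0.462, 2.631]
wrist_force: [-0.0, -0.4, -2.6]
opening: 0.0158
grasp_force: 59.9
```

```bash
python3 - <<'E'
from workcell import bot
import cv2,numpy as np
from h import *
c=bot.read_camera("side"); P=cloud(c); hsv=cv2.cvtColor(c["img"],cv2.COLOR_RGB2HSV)
m=np.zeros((480,640),bool); m[190:240,250:310]=1
br=m&(hsv[...,1]>110)&(P[...,2]>.12)&(P[...,2]<.35); q=P[br]; d=np.linalg.norm(q-[.524,.185,.224],axis=1); print(len(q),q.mean(0).round(3),q.min(0).round(3),q.max(0).round(3),d.max())
v,u=np.nonzero(br); far=u<264; print("far tip",far.sum(),u[far],v[far],q[far].mean(0),d[far].mean())
s=bot.get_state(); print(s["ee_pos"],abs(s["dq"]).max(),s["grasp_force"],s["t"])
E
```

```text
205 [0.53  0.182 0.236] [0.497 0.155 0.227] [0.541 0.224 0.246] 0.04559187800576678
far tip 5 [259 260 261 262 263] [218 218 218 218 219] [0.53085025 0.22083749 0.24494325] 0.04208728675696633
[0.57367867 0.29518363 0.33840127] 0.0013396769428501284 59.89230430684984 15.9
```

```bash
python3 -c "
from workcell import bot
print(bot.hand_in())"
```

```text
the job is handed in; nothing more can be done
None
```

I handed the job in at about 16 s: the tray is held still and tilted both ways (about 22° lengthwise, 26° sideways), with the clipped corner about 21 mm from the bowl's centre and 0.22 m up. The blanks are gathered in that corner, though two of the four show only their tips and the farthest is estimated at about 42 mm against the 55 mm limit; `hand_in()` gave no verdict.

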